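# Pin the link into the clevis

### The job

Take the headed steel pin out of the wooden block and thread it down through the upper ear, the eye of the link and the lower ear of the steel clevis, until its head sits flat on the upper ear, then let go. The clevis and link are not exactly where they should be, so feel for the hole with light touches and press gently, never forcing the bracket, and leave the other things on the bench alone.

Things in the scene. Friction and masses are not known exactly. Their poses are not given: they have to be found in the camera images.
- pin_center (a point): Half-way up the loose steel pin (120 to 220 g, 84 mm long), on its axis; z runs from tip to head. Round grip head 22 mm wide and 32 mm high, its top 42 mm above this point and its flat underside 10 mm above it. Below, a round shank 14 mm wide and 52 mm long; its lowest 2 mm taper to a flat 12.4 mm wide tip. It starts upright in the block, head resting on the block's top.
- pin_shoulder (a point): The middle of the flat underside of the pin's head, on the pin's axis; z runs up the pin.
- pin_tip (a point): The middle of the pin's flat tip, on the pin's axis, 52 mm below the underside of the head; z runs up the pin.
- block_mouth (a point): The middle of the hole's mouth in the top face of the wooden block, fixed to the bench: 80 x 80 mm, 60 mm high, hole 18 mm wide and 56 mm deep.
- bracket: Plain steel clevis bracket, its foot plate fixed to the bench (140 mm along x, -50 to 165 mm along y, 8 mm thick), carrying the yoke with its two ears and the link. Origin on the bench under the middle of the yoke's travel; x: the way the yoke slides; y: along the link, away from the yoke; z up. Over 40 N on any part of the bracket counts as forcing it.
- ear_line (a point): Fixed point of the bracket, 74 mm above its origin, level with the upper ear's top. Two level ears 76 (x) x 44 x 8 mm, joined at their -y side: upper 66 to 74 mm, lower 36 to 44 mm above the bench, a 15.5 mm upright hole amid each, on one line. The holes lie at bracket y = 0 but at an unmeasured x from -15 to 15 mm: the yoke was left anywhere there; it needs 20 N to budge.
- link_line (a point): Fixed point 55 mm above the bracket's origin, at the height of the flat link between the ears (50 to 60 mm above the bench, 15.5 mm eye). The link's eye was left 1 to 1.7 mm out of line with the ear holes towards +y; it slides along y against 3 N, so the pin's tapered tip must wedge it into line, pressed with about 5 to 10 N. Free room below the lower ear: pin tip ends 22 mm above the bench.
- bottle: White plastic jar, 60 mm wide and 110 mm high, a bystander; origin at the centre of its underside.
- spanner: Steel spanner lying on the bench, a bystander; origin under its middle.
- offcut: Red-painted wooden offcut, 50 x 140 x 30 mm, a bystander; origin at the centre of its underside.
Mind the look-alikes: they are no part of the job. Of the things shaped like the part that bears pin_center, the bare steel one is meant.

How it is judged:
On the way, in this order (a step that is already met when the one before it is completed fails the run):
1. the pin is lifted clear out of the block (height (world z) of pin_tip above 0.066 m), for 0.1 s.
2. the pin's tip is in the upper ear's hole (height (world z) of pin_tip between 0.02 and 0.07 m and x of pin_tip in the frame of bracket between -0.019 and 0.019 m and y of pin_tip in the frame of bracket between -0.004 and 0.004 m), for 0.1 s.
At the end, for the whole second after the job is handed in: The released pin stands upright (within 0.08 rad) through all three clevis holes: head underside within 2.5 mm of the upper ear (below 76.5 mm), tip at least 19 mm above the bench, axis within 4 mm of the bracket's y = 0 line and 19 mm of its origin along x (height (world z) of pin_shoulder below 0.0765 m and height (world z) of pin_tip above 0.019 m and angle between pin_center's own z axis and vertical below 0.08 rad and x of pin_shoulder in the frame of bracket between -0.019 and 0.019 m and y of pin_shoulder in the frame of bracket between -0.004 and 0.004 m); the robot touches nothing.
It fails at once if the bracket is forced: more than 40 N on it (contact force between bracket and anything else above 40 N).
It fails at once if the jar is moved by more than 30 mm (distance of bottle from where it was at the start of the episode above 0.03 m).
It fails at once if the spanner is moved by more than 30 mm (distance of spanner from where it was at the start of the episode above 0.03 m).
It fails at once if the red offcut is moved by more than 30 mm (distance of offcut from where it was at the start of the episode above 0.03 m).
It also fails if it takes over 67 s, if anything falls off the work surface, if the arm or the gripper's body presses on something with over 40 N, if the wrist force passes 120 N, or if a joint passes its speed limit or range.

### The arm

A 7-joint arm with a two-finger parallel gripper is mounted at the origin on the work surface. World frame = base frame: x ahead of the robot, y to its left, z up, the work surface at z = 0. Lengths are in m, angles in rad, forces in N, time in s.
With the tool pointing down it reaches from about 0.4 to 0.875 m from the base axis. Payload 4.4 kg.
Tool frame: the origin (TCP) lies midway between the tips of the shut fingers; the grasp point (between the pads) lies 19 mm behind it; z points along the fingers, y is the line along which they close (so a half turn about z gives the same grasp; the last joint's range is limited). The gripper opens to 85 mm and grips with 20 to 120 N. Pads are 22 mm wide; open, the fingers measure 114 mm over their backs; the gripper's body (76 mm by 85 mm) begins 54 mm behind the grasp point. The pads swing forward as they close: fully open they stand 13 mm farther back than shut.
Start: joints at [-1.278, 0.628, 0.038, 1.517, -0.027, 0.996, -0.02], TCP at [0.228, 0.609, 0.231] pointing down, gripper open.
Joint ranges: [-3.06, 3.06], [-0.37, 2.12], [-1.25, 1.32], [0.18, 2.47], [-1.1, 4.24], [0.23, 1.98], [-2.94, 2.94]. Speed limits (rad/s): [2.57, 2.57, 3.14, 3.14, 3.14, 3.14, 3.14].

### API

Orientations are given as a rotation vector (axis times angle).
In Python, from plant import manip gives the robot as it stands.
- The arm moves only by the tool play_rows, never from a script. Its arguments are lists of equal length, an entry for each row: "offset": the shift along the tool's x, y, z scaled (see below), a list of three; "twist": the turn about the tool's z scaled (see below). In form: {"offset": [[x, y, z], ...], "twist": [twist, ...]}. A call has 1 to 8 rows; each row is the pose to reach, as a shift and turn from the pose commanded when the call began, along the tool's axes at that moment, turning the shorter way round; what a row does not reach only later rows make up. The controller multiplies each number of a shift by 0.75 m and each number of a turn by 2 pi rad. A row lasts 1/8 s, in which the tool goes at most 62.5 mm and 10.7 degrees, less where a joint would pass 70% of its speed; a pose out of reach is approached as far as the arm can. A call with a number of a shift or a turn outside -1 to 1 is refused whole. A call with a gripper value outside its range is refused whole. "grip" is the closure in counts, from 0 (fully open) to 255 (shut), set as the call begins (left out, the last holds). The fingers move at their own pace and stop on an object; "force" is the grip in N (left out, the last holds). Time passes only in rows, so rows that repeat a pose let the fingers close. It gives the time, the measured TCP pose, the force, the opening and the grip force at its end, in the units of the state.
- manip.sense(): the state, without advancing time (a new reading comes with each control period).
- manip.camera(name): name is "scene" or "top" or "wrist"; returns a dict with "img" (480x640x3 uint8, red, green, blue), "vertical_fov" (degrees; the focal length in pixels is half the picture's height over the tangent of half this angle, whatever the lens; pixels are square), "cx", "cy" (the principal point, pixels), "k1" (the pictures are not rectified: a ray, as slopes to the right and down, at radius r is drawn at 1 + k1 r^2 times it, then the intrinsics apply), "extrinsics" (4x4, takes a point from camera to world coordinates); the wrist camera has in their place "T_tool_cam" (4x4, takes a point from camera to tool coordinates, whose origin is the TCP and whose axes are the flange's). Camera axes: x right, y up, looking along -z (the intrinsics and any distortion apply to the point x, -y, -z); pixel columns grow to the right and rows downward; lengths in m; the calibration is good to about 2 mm. A picture is of the moment at which its call begins: read the wrist's pose just before it. There is no depth.
- manip.job_done(): hands the job in; it is judged then, once.
The state is a dict: "clock": time; "joint_pos": joint angles; "qd": joint speeds; "joint_efforts": joint torques, N m; "ee_pos": TCP position; "orientation": TCP orientation; "contact_force": force on the tool from outside, world axes, zero at the start; "moment": the same for the moment, N m; "grip_width": finger opening in m; "grip_force": force on a finger pad.
Only numpy, scipy, OpenCV 4.12 (cv2) and the standard library are available. Lean on these libraries where they do the work, as an engineer would, in place of code of your own. Each camera call takes 0.05 s, during which the arm holds its last target. There are 200 camera calls.

## Working session

There is one attempt and no reset: what is moved stays moved. The work goes in short steps, Python scripts to look and compute and a tool call to move; the robot and the scene stay as the last step left them, time stands still between calls to the robot, and variables do not carry over. Pictures are saved under pics/ and viewed, at most 10 in all, crops included, and the job is handed in when it is done.

Besides the shell and the picture viewer there is one more tool, called after "Call:" as name(argument=value, ...), one argument or row to a line, values as JSON. play_rows: Moves the arm, as the interface text tells. Its arguments: {"type":"object","properties":{"offset":{"type":"array"},"twist":{"type":"array"},"grip":{"type":"number"},"force":{"type":"number"}},"required":["offset","twist"]}

```bash
mkdir -p pics; cat > h.py <<'E'
import numpy as np,cv2
from plant import manip
from scipy.spatial.transform import Rotation as R
def snap(n,f):
    s=manip.sense(); c=manip.camera(n); cv2.imwrite('pics/'+f,c['img'][:,:,::-1])
    T=c.get('extrinsics')
    if T is None:
        W=np.eye(4);W[:3,:3]=R.from_rotvec(s['orientation']).as_matrix();W[:3,3]=s['ee_pos'];T=W@np.array(c['T_tool_cam'])
    d=dict(T=np.array(T),f=240/np.tan(np.radians(c['vertical_fov'])/2),cx=c['cx'],cy=c['cy'],k=c['k1'])
    np.save('pics/'+f+'.npy',d,allow_pickle=True); return c['img'],d
def load(f): return np.load('pics/'+f+'.npy',allow_pickle=True).item()
def ray(d,u,v,z):
    K=np.array([[d['f'],0,d['cx']],[0,d['f'],d['cy']],[0,0,1.]])
    p=cv2.undistortPoints(np.array([[[u,v]]],float),K,np.array([d['k'],0,0,0.]))[0,0]
    r=d['T'][:3,:3]@[p[0],-p[1],-1]; o=d['T'][:3,3]
    return o+r*(z-o[2])/r[2]
def proj(d,P):
    p=np.linalg.inv(d['T'])@np.append(P,1);x,y=p[0]/-p[2],-p[1]/-p[2];s=1+d['k']*(x*x+y*y)
    return d['cx']+d['f']*x*s,d['cy']+d['f']*y*s
def st():
    s=manip.sense();print({k:np.round(s[k],4) for k in('clock','ee_pos','orientation','contact_force','grip_width','grip_force')})
E
python3 -c "
from h import *
st();s=manip.sense();print(R.from_rotvec(s['orientation']).as_matrix().round(3))
for n in('top','scene'):
  i,d=snap(n,n+'.png');print(d)"
```

```text
{'clock': np.float64(0.0), 'ee_pos': array([0.228 , 0.608 , 0.2304]), 'orientation': array([-5.6050e-01, -3.0909e+00,  3.0000e-03]), 'contact_force': array([-0.9934, -0.1619,  0.34  ]), 'grip_width': np.float64(0.0854), 'grip_force': np.float64(0.0)}
[[-0.936  0.351 -0.001]
 [ 0.351  0.936 -0.002]
 [-0.    -0.002 -1.   ]]
{'T': array([[ 0.02396055,  0.99270285, -0.11818186,  0.51303005],
       [-0.99958309,  0.02188444, -0.01883378, -0.10690182],
       [-0.01611001,  0.11858386,  0.99281334,  0.97756321],
       [ 0.        ,  0.        ,  0.        ,  1.        ]]), 'f': np.float64(511.9163542808994), 'cx': 322.7603738073346, 'cy': 235.2575550514139, 'k': -0.09479858579593342}
{'T': array([[ 0.37997513, -0.71691139,  0.5845143 ,  1.15952721],
       [ 0.92497543,  0.29877524, -0.23484847, -0.32995109],
       [-0.00627285,  0.62989795,  0.77665258,  0.7902607 ],
       [ 0.        ,  0.        ,  0.        ,  1.        ]]), 'f': np.float64(552.6619430975528), 'cx': 316.89925671791445, 'cy': 235.0909407100993, 'k': 0.03775974500216081}
```

View pics/top.png

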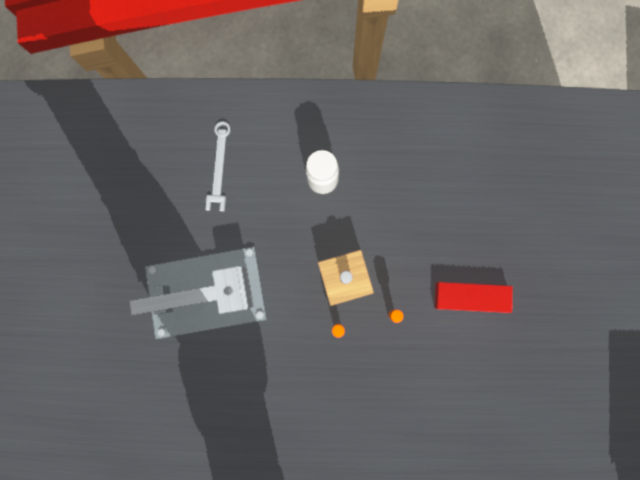

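View pics/scene.png

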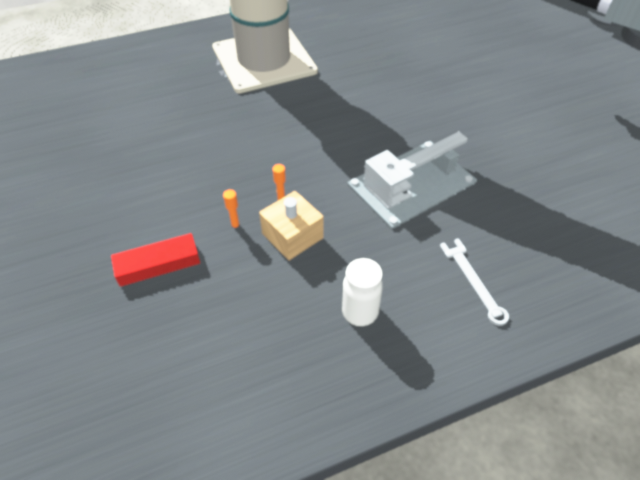

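The top view shows the steel pin at (346,277) in the block, the ear hole at (228,291) and the plate corners near (148,267), (254,249), (266,319) and (157,338). The orange look-alikes are at (338,331) and (397,316). In the scene view, the pin's top is at (291,203) and the hole at (390,167).

```bash
python3 -c "
from h import *
t=load('top.png');s=load('scene.png')
print('pin',ray(t,346,277,.092),ray(s,291,203,.092))
print('hole',ray(t,228,291,.074),ray(s,390,167,.074))
for p in((148,267),(254,249),(266,319),(157,338)):print(ray(t,*p,.008))
print('link end',ray(t,131,307,.06),ray(t,210,293,.06))
print('block',[ray(t,*p,.06)[:2].round(4) for p in((319,263),(361,252),(373,293),(330,304))])
print('orange',ray(t,338,331,.08),ray(t,397,316,.08), 'jar',ray(t,322,160,.11))
c=manip.camera('wrist');print(c['T_tool_cam'])
"
```

```text
pin [ 0.5468002  -0.13194289  0.092     ] [ 0.55173939 -0.13281994  0.092     ]
hole [0.51767298 0.07537362 0.074     ] [0.52250308 0.07302462 0.074     ]
[0.55945018 0.24667289 0.008     ]
[0.59913542 0.04211662 0.008     ]
[0.46746811 0.01446233 0.008     ]
[0.42506369 0.22153167 0.008     ]
link end [0.48352515 0.25526104 0.06      ] [0.51324751 0.11073586 0.06      ]
block [array([ 0.572 , -0.0839]), array([ 0.5935, -0.1589]), array([ 0.5206, -0.1815]), array([ 0.4994, -0.1053])]
orange [ 0.45345797 -0.12027653  0.08      ] [ 0.48152216 -0.22218813  0.08      ] jar [ 0.74820547 -0.08595775  0.11      ]
[[ 8.18887347e-05  9.47025467e-01  3.21158464e-01  8.24881428e-02]
 [ 9.99999987e-01 -1.22131327e-04  1.05159126e-04  3.82957938e-04]
 [ 1.38811880e-04  3.21158451e-01 -9.47025464e-01 -1.42456247e-01]
 [ 0.00000000e+00  0.00000000e+00  0.00000000e+00  1.00000000e+00]]
```

Call:
play_rows(
  offset=[
    [-0.6137, -0.5287, 0],
    [-0.6137, -0.5287, 0],
    [-0.6137, -0.5287, 0],
    [-0.6137, -0.5287, 0],
    [-0.6137, -0.5287, 0],
    [-0.6137, -0.5287, 0],
    [-0.6137, -0.5287, 0],
    [-0.6137, -0.5287, 0],
  ],
  twist=[-0.0875, -0.0875, -0.0875, -0.0875, -0.0875, -0.0875, -0.0875, -0.0875],
  grip=0,
  force=60,
)

```text
clock: 1.15
ee_pos: [0.469, 0.1682, 0.2313]
orientation: [-0.3, 3.127, 0.0]
contact_force: [-0.7, 0.7, 0.6]
grip_width: 0.0854
grip_force: 0.0
```

Call:
play_rows(
  offset=[
    [-0.0432, -0.12, 0],
    [-0.0432, -0.12, 0],
    [-0.0432, -0.12, 0],
    [-0.0432, -0.12, 0],
  ],
  twist=[0, 0, 0, 0],
)

```text
clock: 1.65
ee_pos: [0.5166, 0.0887, 0.2311]
orientation: [0.301, -3.126, -0.001]
contact_force: [0.0, 0.3, 0.6]
grip_width: 0.0856
grip_force: 0.0
```

```bash
python3 -c "
from h import *
st();i,d=snap('wrist','w1.png');print(d['f'],ray(d,320,240,.074),proj(d,[.52,.0745,.074]),manip.sense()['joint_pos'])"
```

```text
{'clock': np.float64(1.65), 'ee_pos': array([0.5166, 0.0887, 0.2311]), 'orientation': array([ 3.0060e-01, -3.1263e+00, -1.2000e-03]), 'contact_force': array([0.0109, 0.2972, 0.5747]), 'grip_width': np.float64(0.0856), 'grip_force': np.float64(0.0)}
367.67422914812704 [0.53582676 0.09209325 0.074     ] (np.float64(303.10511348929356), np.float64(218.81769331801377)) [-0.17080157  0.44937635 -0.0761038   1.86494215  0.04349464  0.82954897
  1.49487821]
```

View pics/w1.png

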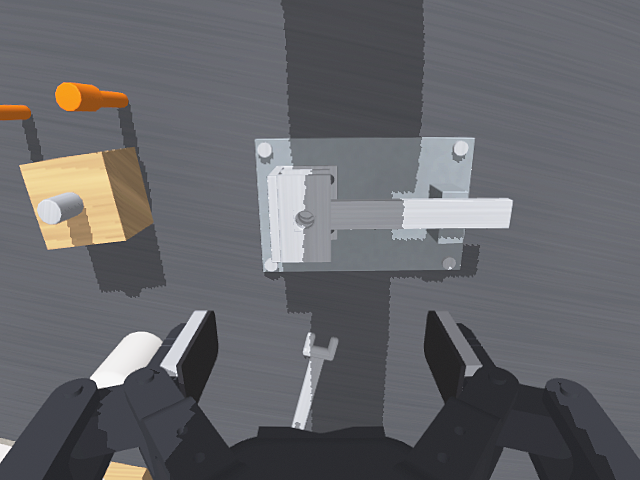

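The wrist view shows the ear hole at about (306,217) and the plate corners at (255,139), (474,137), (460,270) and (264,271). The pin's top is at about (52,211).

```bash
python3 -c "
from h import *
d=load('w1.png')
P=[ray(d,*p,.008) for p in((255,139),(474,137),(460,270),(264,271))]
for p in P: print(p.round(4))
b=(P[1]-P[0]+P[2]-P[3]);b/=np.linalg.norm(b);a=np.array([b[1],-b[0],0]);m=(P[0]+P[3])/2;m2=(P[1]+P[2])/2
o=((m+.05*b)+(m2-.165*b))/2;print('y_b',b,'o',o,o+a*0)
h=ray(d,306,217.5,.074);print('hole',h,(h-o)@a,(h-o)@b)
print('pin',ray(d,52,211,.092))
t=cv2.imread('pics/w1.png')[170:270,250:350];cv2.imwrite('pics/c.png',cv2.resize(t,None,fx=5,fy=5,interpolation=cv2.INTER_CUBIC))
"
```

```text
[0.4685 0.015  0.008 ]
[0.4252 0.2235 0.008 ]
[0.5627 0.2529 0.008 ]
[0.6042 0.0435 0.008 ]
y_b [-0.19907074  0.97998512  0.        ] o [0.52659711 0.07734208 0.008     ] [0.52659711 0.07734208 0.008     ]
hole [0.51840192 0.07669481 0.074     ] -0.00816001485056188 0.0009971069191102187
pin [ 0.54700691 -0.12917846  0.092     ]
```

View pics/c.png

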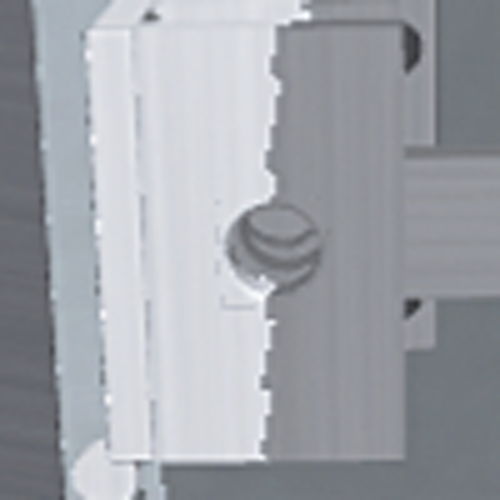

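The crop shows the hole centred at (273,248), which is about (304.2,219.2) in the full image. Now I'll move above the pin.

Call:
play_rows(
  offset=[
    [0.0163, -0.2953, 0.09],
    [0.0163, -0.2953, 0.09],
    [0.0163, -0.2953, 0.09],
    [0.0163, -0.2953, 0.09],
    [0.0163, -0.2953, 0.09],
    [0.0163, -0.2953, 0.09],
  ],
  twist=[0, 0, 0, 0, 0, 0],
)

```text
clock: 2.45
ee_pos: [0.5474, -0.1296, 0.1638]
orientation: [-0.304, 3.127, 0.002]
contact_force: [0.6, 0.7, -0.8]
grip_width: 0.0855
grip_force: 0.0
```

```bash
python3 -c "
from h import *
print(ray(load('w1.png'),304.2,219.2,.074))
st();i,d=snap('wrist','w2.png');print(proj(d,[.548,-.131,.092]))"
```

```text
[0.52015358 0.07546699 0.074     ]
{'clock': np.float64(2.45), 'ee_pos': array([ 0.5474, -0.1296,  0.1638]), 'orientation': array([-3.0350e-01,  3.1269e+00,  2.4000e-03]), 'contact_force': array([ 0.5904,  0.6877, -0.7587]), 'grip_width': np.float64(0.0855), 'grip_force': np.float64(0.0)}
(np.float64(317.829017685321), np.float64(254.71351045936586))
```

View pics/w2.png

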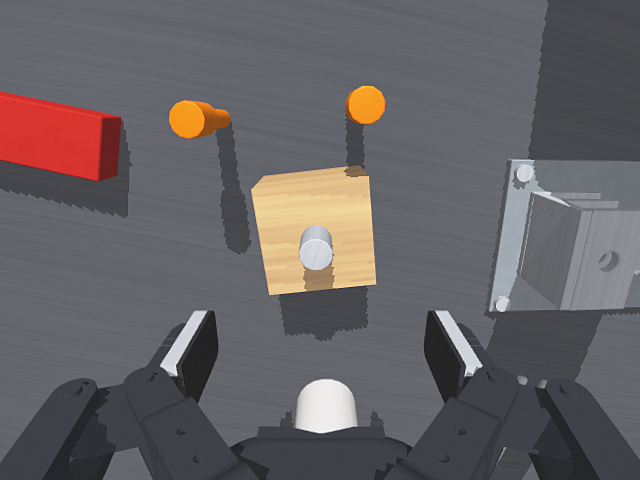

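The pin's top is centred at about (316,254), within 1 mm of my estimate.

Call:
play_rows(
  offset=[
    [0, -0.0036, 0.06],
    [0, -0.0036, 0.12],
    [0, -0.0036, 0.13],
    [0, -0.0036, 0.13],
    [0, -0.0036, 0.13],
  ],
  twist=[0, 0, 0, 0, 0],
)

```text
clock: 3.12
ee_pos: [0.5492, -0.1343, 0.0681]
orientation: [-0.3, 3.124, -0.001]
contact_force: [-0.8, 0.1, -0.6]
grip_width: 0.0855
grip_force: 0.0
```

Call:
play_rows(
  offset=[
    [0, 0, 0],
    [0, 0, 0],
    [0, 0, 0],
    [0, 0, 0],
    [0, 0, 0],
    [0, 0, 0],
    [0, 0, 0],
    [0, 0, 0],
  ],
  twist=[0, 0, 0, 0, 0, 0, 0, 0],
  grip=255,
  force=60,
)

```text
clock: 4.12
ee_pos: [0.5479, -0.1346, 0.0667]
orientation: [-0.299, 3.127, -0.0]
contact_force: [-1.3, 0.4, 5.9]
grip_width: 0.0202
grip_force: 58.5
```

Call:
play_rows(
  offset=[
    [0, 0, -0.02],
    [0, 0, -0.06],
    [0, 0, -0.12],
    [0, 0, -0.16],
    [0, 0, -0.16],
    [0, 0, -0.16],
  ],
  twist=[0, 0, 0, 0, 0, 0],
)

```text
clock: 4.88
ee_pos: [0.547, -0.1345, 0.1857]
orientation: [0.299, -3.126, -0.001]
contact_force: [0.6, -1.4, -0.8]
grip_width: 0.0204
grip_force: 58.7
```

```bash
python3 -c "
from h import *
st();i,d=snap('wrist','w3.png')
s=manip.sense();M=R.from_rotvec(s['orientation']).as_matrix()
for z in(-.03,.0,.047): print(z,proj(d,np.array(s['ee_pos'])+M@[0,0,z]))
cv2.imwrite('pics/c3.png',cv2.resize(i[180:460,170:470,::-1],None,fx=2,fy=2))"
```

```text
{'clock': np.float64(4.875), 'ee_pos': array([ 0.547 , -0.1345,  0.1857]), 'orientation': array([ 2.9940e-01, -3.1259e+00, -6.0000e-04]), 'contact_force': array([ 0.5761, -1.3931, -0.8294]), 'grip_width': np.float64(0.0204), 'grip_force': np.float64(58.7354)}
-0.03 (np.float64(320.3400016044941), np.float64(353.13949144313904))
0.0 (np.float64(320.4493861683812), np.float64(311.65884997771144))
0.047 (np.float64(320.56129841750624), np.float64(269.2570866999395))
```

View pics/c3.png

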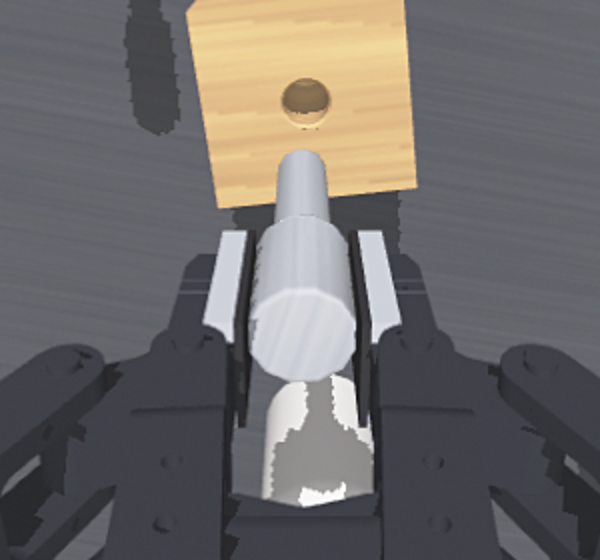

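The pin is held with its axis in the image at x≈320. The head's top is centred at (321,347.5) and the tip's far edge is at row ≈255.

```bash
python3 -c "
from h import *
d=load('w3.png')
s=manip.sense();M=R.from_rotvec(s['orientation']).as_matrix();p=np.array(s['ee_pos'])
for x in(-.002,-.001,0,.001,.002): print(x,[proj(d,p+M@[x+r,0,z])[1].round(1) for r,z in((0,-.0255),(.011,-.0255),(-.011,-.0255),(.0062,.0587))])
print('tiprows look: head top rows',180+289/2,180+382/2)
h=np.array([.5202,.0755]);e=M[:2,:2].T@(h-p[:2]);print('to hole tool xy',e,e/.75, M[:2,:2])
print(manip.sense()['joint_pos'])
"
```

```text
-0.002 [np.float64(350.3), np.float64(325.2), np.float64(374.0), np.float64(254.7)]
-0.001 [np.float64(348.1), np.float64(322.8), np.float64(371.9), np.float64(253.2)]
0 [np.float64(345.9), np.float64(320.5), np.float64(369.8), np.float64(251.6)]
0.001 [np.float64(343.6), np.float64(318.1), np.float64(367.7), np.float64(250.0)]
0.002 [np.float64(341.4), np.float64(315.7), np.float64(365.5), np.float64(248.4)]
tiprows look: head top rows 324.5 371.0
to hole tool xy [-0.01383692  0.21112893] [-0.01844923  0.28150524] [[-0.9818148  -0.18982488]
 [-0.1898266   0.98181752]]
[ 0.23599515  0.56123915 -0.06790056  1.81027358  0.05164203  0.77432259
  1.90324081]
```

Call:
play_rows(
  offset=[
    [-0.0164, 0.2815, 0],
    [-0.0164, 0.2815, 0],
    [-0.0164, 0.2815, 0],
    [-0.0164, 0.2815, 0],
    [-0.0164, 0.2815, 0],
    [-0.0164, 0.2815, 0],
    [-0.0164, 0.2815, 0],
  ],
  twist=[0, 0, 0, 0, 0, 0, 0],
)

```text
clock: 5.8
ee_pos: [0.5198, 0.073, 0.1859]
orientation: [0.295, -3.127, 0.001]
contact_force: [-0.4, 0.2, -2.2]
grip_width: 0.0204
grip_force: 59.0
```

```bash
python3 -c "
from h import *
st();i,d=snap('wrist','w4.png')
print(proj(d,[.5202,.0755,.074]))
cv2.imwrite('pics/c4.png',cv2.resize(i[190:310,240:400,::-1],None,fx=5,fy=5,interpolation=cv2.INTER_CUBIC))"
```

```text
{'clock': np.float64(5.8), 'ee_pos': array([0.5198, 0.073 , 0.1859]), 'orientation': array([ 2.9470e-01, -3.1269e+00,  1.5000e-03]), 'contact_force': array([-0.4494,  0.2188, -2.1721]), 'grip_width': np.float64(0.0204), 'grip_force': np.float64(59.0028)}
(np.float64(323.86222844746237), np.float64(235.6693135380002))
```

View pics/c4.png

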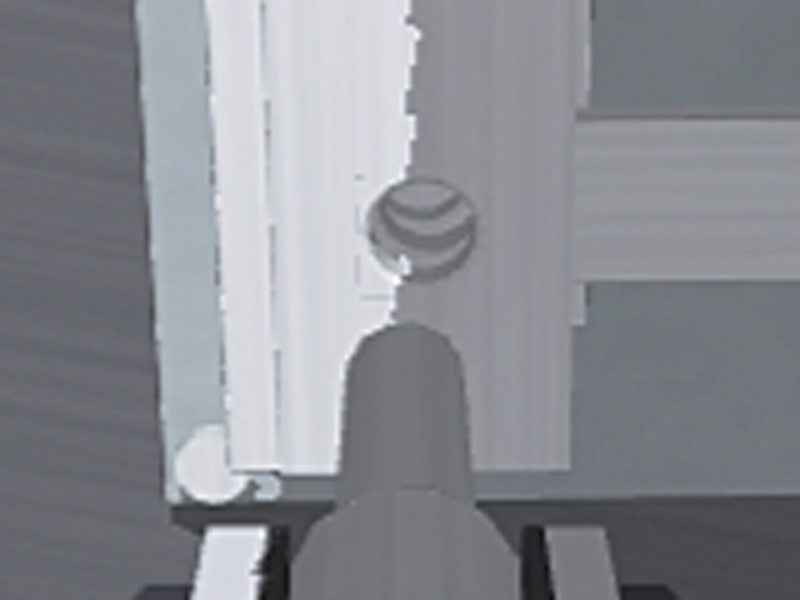

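The hole is centred at about (324.0,235.2), matching the prediction, and the tip's axis is at x≈320.8. I'll correct for that and go down to about 8 mm above the ear.

Call:
play_rows(
  offset=[
    [0.0012, 0.0029, 0.02],
    [0.0012, 0.0029, 0.04],
    [0.0012, 0.0029, 0.06],
    [0.0012, 0.0029, 0.06],
    [0.0012, 0.0029, 0.06],
    [0.0012, 0.0029, 0.06],
  ],
  twist=[0, 0, 0, 0, 0, 0],
)

```text
clock: 6.6
ee_pos: [0.5189, 0.0771, 0.1418]
orientation: [-0.299, 3.126, 0.0]
contact_force: [-0.2, -0.8, -0.7]
grip_width: 0.0196
grip_force: 59.0
```

```bash
python3 -c "
from h import *
st();i,d=snap('wrist','w5.png')
s=manip.sense();M=R.from_rotvec(s['orientation']).as_matrix();p=np.array(s['ee_pos'])
print((M.T@(np.array([.5202,.0755,.074])-p)).round(4),proj(d,[.5202,.0755,.074]),p[2]-.0587)
cv2.imwrite('pics/c5.png',cv2.resize(i[190:310,240:400,::-1],None,fx=5,fy=5,interpolation=cv2.INTER_CUBIC))"
```

```text
{'clock': np.float64(6.6), 'ee_pos': array([0.5189, 0.0771, 0.1418]), 'orientation': array([-2.9940e-01,  3.1263e+00,  1.0000e-04]), 'contact_force': array([-0.2112, -0.7664, -0.6833]), 'grip_width': np.float64(0.0196), 'grip_force': np.float64(59.0031)}
[-0.0009 -0.0018  0.0678] (np.float64(317.47176903532295), np.float64(257.98314720155446)) 0.08308446803716318
```

View pics/c5.png

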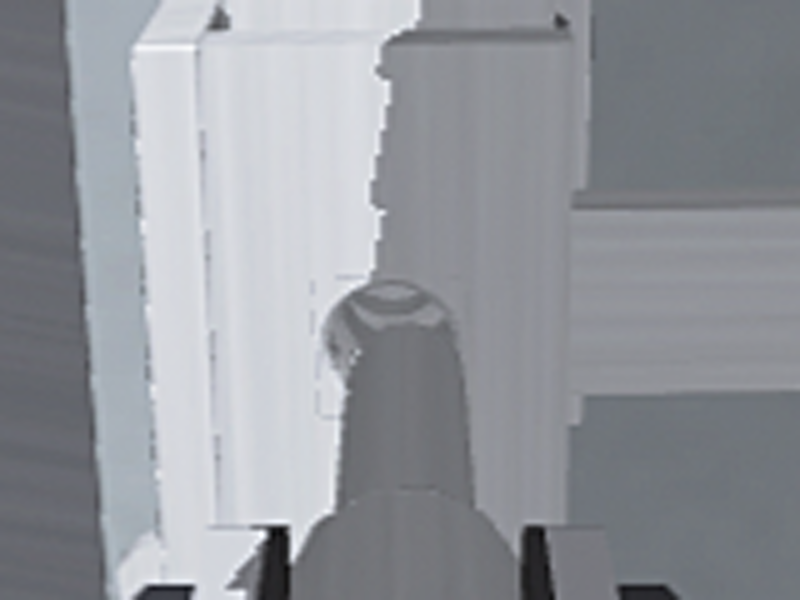

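At ear height the hole's axis is at x≈317.6 and the tip's at 320.6, so I'll shift −1.8 mm in y and about +0.6 mm in x, then lower gently.

Call:
play_rows(
  offset=[
    [0.0008, -0.0024, 0.005],
    [0.0008, -0.0024, 0.009],
    [0.0008, -0.0024, 0.011],
    [0.0008, -0.0024, 0.012],
    [0.0008, -0.0024, 0.013],
    [0.0008, -0.0024, 0.013],
  ],
  twist=[0, 0, 0, 0, 0, 0],
)

```text
clock: 7.4
ee_pos: [0.5185, 0.0752, 0.1315]
orientation: [-0.3, 3.127, 0.0]
contact_force: [-0.1, 0.5, -1.2]
grip_width: 0.0203
grip_force: 59.1
```

Call:
play_rows(
  offset=[
    [0, 0, 0.0013],
    [0, 0, 0.0026],
    [0, 0, 0.0026],
  ],
  twist=[0, 0, 0],
)

```text
clock: 7.78
ee_pos: [0.5184, 0.0752, 0.1295]
orientation: [-0.3, 3.127, 0.0]
contact_force: [0.9, -0.1, -1.5]
grip_width: 0.0199
grip_force: 59.0
```

Call:
play_rows(
  offset=[
    [0, 0, 0.0013],
    [0, 0, 0.0026],
    [0, 0, 0.0026],
  ],
  twist=[0, 0, 0],
)

```text
clock: 8.15
ee_pos: [0.5184, 0.0751, 0.1276]
orientation: [-0.299, 3.127, 0.0]
contact_force: [1.7, 0.2, -1.9]
grip_width: 0.0201
grip_force: 59.0
```

Call:
play_rows(
  offset=[
    [0, 0, 0.0013],
    [0, 0, 0.0026],
    [0, 0, 0.0026],
  ],
  twist=[0, 0, 0],
)

```text
clock: 8.52
ee_pos: [0.5184, 0.0752, 0.1257]
orientation: [-0.3, 3.127, 0.0]
contact_force: [2.8, 0.2, -1.5]
grip_width: 0.0199
grip_force: 59.0
```

Call:
play_rows(
  offset=[
    [0, 0, 0.0013],
    [0, 0, 0.0026],
    [0, 0, 0.0026],
  ],
  twist=[0, 0, 0],
)

```text
clock: 8.9
ee_pos: [0.5184, 0.0752, 0.1237]
orientation: [-0.299, 3.127, 0.0]
contact_force: [1.9, 1.0, -1.4]
grip_width: 0.0204
grip_force: 59.0
```

Call:
play_rows(
  offset=[
    [0, 0, 0.0013],
    [0, 0, 0.0026],
    [0, 0, 0.0026],
  ],
  twist=[0, 0, 0],
)

```text
clock: 9.28
ee_pos: [0.5183, 0.0751, 0.1217]
orientation: [-0.3, 3.127, 0.0]
contact_force: [1.8, 0.7, -1.0]
grip_width: 0.0201
grip_force: 59.0
```

Call:
play_rows(
  offset=[
    [-0.0005, 0, 0.0013],
    [-0.0005, 0, 0.0026],
    [-0.0005, 0, 0.0026],
  ],
  twist=[0, 0, 0],
)

```text
clock: 9.65
ee_pos: [0.5185, 0.0751, 0.1197]
orientation: [0.299, -3.127, 0.0]
contact_force: [2.4, 1.3, -2.0]
grip_width: 0.0201
grip_force: 59.0
```

Call:
play_rows(
  offset=[
    [0, 0, 0.0007],
    [0, 0, 0.0013],
    [0, 0, 0.0013],
  ],
  twist=[0, 0, 0],
)

```text
clock: 10.02
ee_pos: [0.5185, 0.0752, 0.1188]
orientation: [0.3, -3.127, -0.0]
contact_force: [1.7, -0.1, -1.0]
grip_width: 0.0201
grip_force: 59.1
```

Call:
play_rows(
  offset=[
    [0, 0, 0.0007],
    [0, 0, 0.0013],
    [0, 0, 0.0013],
  ],
  twist=[0, 0, 0],
)

```text
clock: 10.4
ee_pos: [0.5185, 0.0753, 0.1178]
orientation: [0.3, -3.127, -0.0]
contact_force: [2.6, 1.1, -0.9]
grip_width: 0.0201
grip_force: 59.1
```

Call:
play_rows(
  offset=[
    [0, 0, 0.0007],
    [0, 0, 0.0013],
    [0, 0, 0.0013],
  ],
  twist=[0, 0, 0],
)

```text
clock: 10.78
ee_pos: [0.5186, 0.0753, 0.1169]
orientation: [0.3, -3.127, -0.0]
contact_force: [2.2, 2.0, 0.0]
grip_width: 0.0202
grip_force: 59.1
```

Call:
play_rows(
  offset=[
    [0, 0, 0.0007],
    [0, 0, 0.0013],
    [0, 0, 0.0013],
  ],
  twist=[0, 0, 0],
)

```text
clock: 11.15
ee_pos: [0.5185, 0.0753, 0.1159]
orientation: [0.3, -3.127, -0.0]
contact_force: [1.9, 1.6, -0.7]
grip_width: 0.0201
grip_force: 59.1
```

Call:
play_rows(
  offset=[
    [0, 0, 0.0007],
    [0, 0, 0.0013],
    [0, 0, 0.0013],
  ],
  twist=[0, 0, 0],
)

```text
clock: 11.52
ee_pos: [0.5186, 0.0753, 0.1149]
orientation: [0.3, -3.127, -0.0]
contact_force: [1.0, 1.6, 1.0]
grip_width: 0.0201
grip_force: 59.1
```

Call:
play_rows(
  offset=[
    [0, 0, 0.0007],
    [0, 0, 0.0013],
    [0, 0, 0.0013],
  ],
  twist=[0, 0, 0],
)

```text
clock: 11.9
ee_pos: [0.5186, 0.0753, 0.114]
orientation: [-0.299, 3.127, 0.0]
contact_force: [2.3, 1.9, 0.7]
grip_width: 0.0204
grip_force: 59.2
```

Call:
play_rows(
  offset=[
    [0, 0, 0.0007],
    [0, 0, 0.0013],
    [0, 0, 0.0013],
  ],
  twist=[0, 0, 0],
)

```text
clock: 12.28
ee_pos: [0.5186, 0.0754, 0.1129]
orientation: [-0.3, 3.127, 0.0]
contact_force: [2.0, 2.7, 0.9]
grip_width: 0.0199
grip_force: 59.1
```

Call:
play_rows(
  offset=[
    [0, 0, 0.0007],
    [0, 0, 0.0013],
    [0, 0, 0.0013],
  ],
  twist=[0, 0, 0],
)

```text
clock: 12.65
ee_pos: [0.5186, 0.0754, 0.112]
orientation: [-0.3, 3.127, 0.0]
contact_force: [1.1, 3.4, -0.1]
grip_width: 0.0201
grip_force: 59.1
```

Call:
play_rows(
  offset=[
    [0, 0, 0.0013],
    [0, 0, 0.0026],
    [0, 0, 0.0026],
  ],
  twist=[0, 0, 0],
)

```text
clock: 13.02
ee_pos: [0.5185, 0.0753, 0.1099]
orientation: [0.3, -3.127, -0.0]
contact_force: [2.5, 2.7, -1.0]
grip_width: 0.0206
grip_force: 59.0
```

Call:
play_rows(
  offset=[
    [0, 0, 0.0013],
    [0, 0, 0.0026],
    [0, 0, 0.0026],
  ],
  twist=[0, 0, 0],
)

```text
clock: 13.4
ee_pos: [0.5186, 0.0752, 0.108]
orientation: [0.299, -3.127, -0.0]
contact_force: [1.6, 3.0, 0.0]
grip_width: 0.0204
grip_force: 59.1
```

Call:
play_rows(
  offset=[
    [0, 0, 0.0013],
    [0, 0, 0.0026],
    [0, 0, 0.0026],
  ],
  twist=[0, 0, 0],
)

```text
clock: 13.78
ee_pos: [0.5186, 0.0752, 0.1061]
orientation: [0.3, -3.127, -0.0]
contact_force: [2.8, 3.8, -0.4]
grip_width: 0.0201
grip_force: 59.1
```

Call:
play_rows(
  offset=[
    [0, 0, 0.0007],
    [0, 0, 0.0013],
    [0, 0, 0.0013],
  ],
  twist=[0, 0, 0],
)

```text
clock: 14.15
ee_pos: [0.5186, 0.0752, 0.1052]
orientation: [0.299, -3.127, -0.0]
contact_force: [2.8, 3.8, 1.0]
grip_width: 0.0201
grip_force: 59.1
```

Call:
play_rows(
  offset=[
    [-0.0004, 0, 0.0007],
    [-0.0004, 0, 0.0013],
    [-0.0004, 0, 0.0013],
  ],
  twist=[0, 0, 0],
)

```text
clock: 14.52
ee_pos: [0.5187, 0.0752, 0.1041]
orientation: [0.3, -3.127, 0.0]
contact_force: [1.5, 4.6, 0.0]
grip_width: 0.0204
grip_force: 59.2
```

Call:
play_rows(
  offset=[
    [0, 0, 0.0007],
    [0, 0, 0.0013],
    [0, 0, 0.0013],
  ],
  twist=[0, 0, 0],
)

```text
clock: 14.9
ee_pos: [0.5188, 0.0752, 0.1032]
orientation: [0.3, -3.127, 0.0]
contact_force: [2.1, 3.0, -0.2]
grip_width: 0.0202
grip_force: 59.2
```

Call:
play_rows(
  offset=[
    [0, 0, 0.0007],
    [0, 0, 0.0013],
    [0, 0, 0.0013],
  ],
  twist=[0, 0, 0],
)

```text
clock: 15.28
ee_pos: [0.5188, 0.0752, 0.1022]
orientation: [0.299, -3.127, -0.0]
contact_force: [2.0, 4.1, 0.2]
grip_width: 0.0201
grip_force: 59.2
```

Call:
play_rows(
  offset=[
    [0, 0, 0.0007],
    [0, 0, 0.0013],
    [0, 0, 0.0013],
  ],
  twist=[0, 0, 0],
)

```text
clock: 15.65
ee_pos: [0.5189, 0.0753, 0.1013]
orientation: [0.3, -3.127, -0.0]
contact_force: [2.1, 3.1, -0.7]
grip_width: 0.0199
grip_force: 59.2
```

Tip is at about 0.0425, with nothing blocking it so far. Continuing.

Call:
play_rows(
  offset=[
    [0, 0, 0.0013],
    [0, 0, 0.0026],
    [0, 0, 0.0026],
  ],
  twist=[0, 0, 0],
)

```text
clock: 16.02
ee_pos: [0.5188, 0.0752, 0.0992]
orientation: [0.299, -3.127, 0.0]
contact_force: [1.7, 3.7, -1.1]
grip_width: 0.0203
grip_force: 59.2
```

Call:
play_rows(
  offset=[
    [0, 0, 0.0013],
    [0, 0, 0.0026],
    [0, 0, 0.0026],
  ],
  twist=[0, 0, 0],
)

```text
clock: 16.4
ee_pos: [0.5188, 0.0752, 0.0973]
orientation: [0.299, -3.127, 0.0]
contact_force: [1.0, 3.4, -0.6]
grip_width: 0.0201
grip_force: 59.2
```

Call:
play_rows(
  offset=[
    [0, 0, 0.0013],
    [0, 0, 0.0026],
    [0, 0, 0.0026],
  ],
  twist=[0, 0, 0],
)

```text
clock: 16.77
ee_pos: [0.5189, 0.0752, 0.0953]
orientation: [0.3, -3.127, -0.0]
contact_force: [2.1, 2.7, 0.2]
grip_width: 0.0202
grip_force: 59.2
```

Call:
play_rows(
  offset=[
    [0, 0, 0.0013],
    [0, 0, 0.0026],
    [0, 0, 0.0026],
  ],
  twist=[0, 0, 0],
)

```text
clock: 17.15
ee_pos: [0.5189, 0.0752, 0.0934]
orientation: [0.3, -3.127, -0.0]
contact_force: [1.3, 3.3, -0.4]
grip_width: 0.0201
grip_force: 59.2
```

Call:
play_rows(
  offset=[
    [0, 0, 0.0026],
    [0, 0, 0.0053],
    [0, 0, 0.0066],
    [0, 0, 0.0066],
  ],
  twist=[0, 0, 0, 0],
)

```text
clock: 17.65
ee_pos: [0.5189, 0.0753, 0.0884]
orientation: [0.3, -3.127, -0.0]
contact_force: [2.9, 3.6, -1.2]
grip_width: 0.02
grip_force: 59.1
```

Call:
play_rows(
  offset=[
    [0, 0, 0.0026],
    [0, 0, 0.0053],
    [0, 0, 0.0053],
  ],
  twist=[0, 0, 0],
)

```text
clock: 18.02
ee_pos: [0.5189, 0.0752, 0.0844]
orientation: [0.299, -3.127, -0.0]
contact_force: [3.2, 3.6, -2.3]
grip_width: 0.0203
grip_force: 59.1
```

Call:
play_rows(
  offset=[
    [0, 0, 0.0007],
    [0, 0, 0.0013],
    [0, 0, 0.0013],
  ],
  twist=[0, 0, 0],
)

```text
clock: 18.4
ee_pos: [0.519, 0.0753, 0.0837]
orientation: [-0.3, 3.127, 0.0]
contact_force: [3.2, 3.2, 1.2]
grip_width: 0.0204
grip_force: 59.2
```

Call:
play_rows(
  offset=[
    [0, 0, 0.0007],
    [0, 0, 0.0013],
    [0, 0, 0.0013],
  ],
  twist=[0, 0, 0],
)

```text
clock: 18.77
ee_pos: [0.5189, 0.0753, 0.0826]
orientation: [-0.3, 3.127, 0.0]
contact_force: [2.4, 3.7, 0.5]
grip_width: 0.0199
grip_force: 59.2
```

Call:
play_rows(
  offset=[
    [0, 0, 0.0007],
    [0, 0, 0.0013],
    [0, 0, 0.0013],
  ],
  twist=[0, 0, 0],
)

```text
clock: 19.15
ee_pos: [0.519, 0.0753, 0.0816]
orientation: [-0.3, 3.127, 0.0]
contact_force: [2.7, 3.0, -0.2]
grip_width: 0.0203
grip_force: 59.2
```

Call:
play_rows(
  offset=[
    [0, 0, 0.0004],
    [0, 0, 0.0007],
    [0, 0, 0.0007],
  ],
  twist=[0, 0, 0],
)

```text
clock: 19.52
ee_pos: [0.5189, 0.0753, 0.0811]
orientation: [-0.3, 3.127, 0.0]
contact_force: [3.0, 3.6, 0.5]
grip_width: 0.02
grip_force: 59.2
```

Call:
play_rows(
  offset=[
    [0, 0, 0.0004],
    [0, 0, 0.0007],
    [0, 0, 0.0007],
  ],
  twist=[0, 0, 0],
)

```text
clock: 19.9
ee_pos: [0.5189, 0.0753, 0.0807]
orientation: [-0.299, 3.127, 0.0]
contact_force: [3.0, 3.3, 3.8]
grip_width: 0.02
grip_force: 59.2
```

The head has made contact right where predicted, so I'll open the fingers and back off straight up.

Call:
play_rows(
  offset=[
    [0, 0, 0.0003],
    [0, 0, 0.0003],
    [0, 0, 0.0003],
    [0, 0, 0.0003],
    [0, 0, 0.0003],
    [0, 0, 0.0003],
  ],
  twist=[0, 0, 0, 0, 0, 0],
  grip=0,
)

```text
clock: 20.65
ee_pos: [0.5188, 0.0752, 0.0804]
orientation: [0.3, -3.127, 0.0]
contact_force: [-0.2, 0.5, 0.1]
grip_width: 0.0852
grip_force: 0.0
```

Call:
play_rows(
  offset=[
    [0, 0, -0.02],
    [0, 0, -0.06],
    [0, 0, -0.12],
    [0, 0, -0.16],
    [0, 0, -0.16],
    [0, 0, -0.16],
  ],
  twist=[0, 0, 0, 0, 0, 0],
)

```text
clock: 21.4
ee_pos: [0.5184, 0.0751, 0.2004]
orientation: [0.299, -3.127, 0.0]
contact_force: [0.2, 0.1, -0.1]
grip_width: 0.0856
grip_force: 0.0
```

```bash
python3 -c "
from h import *
st();i,d=snap('wrist','w6.png');j,e=snap('scene','s6.png')
print(proj(d,[.5202,.0755,.106]),[proj(e,[.5202,.0755,z]) for z in(.074,.106)])
a=cv2.resize(i[150:390,160:480],(400,300));b=cv2.resize(j[110:230,320:480],(400,300),interpolation=cv2.INTER_CUBIC)
cv2.imwrite('pics/c6.png',np.hstack([a,b])[:,:,::-1])"
```

```text
{'clock': np.float64(21.4), 'ee_pos': array([0.5184, 0.0751, 0.2004]), 'orientation': array([ 2.9940e-01, -3.1269e+00,  1.0000e-04]), 'contact_force': array([ 0.1607,  0.0823, -0.0885]), 'grip_width': np.float64(0.0856), 'grip_force': np.float64(0.0)}
(np.float64(320.4536278526396), np.float64(244.92410216621403)) [(np.float64(390.62833702216676), np.float64(165.83552677648908)), (np.float64(392.3695315502606), np.float64(152.94259354024035))]
```

View pics/c6.png

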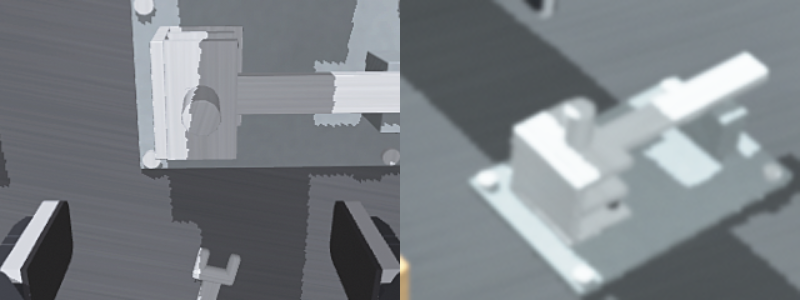

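The left half shows the pin's head seated upright at the hole (200,118), and the right half shows it standing on the yoke at (575,125). The gripper is well clear.

```bash
python3 -c "
from plant import manip
print(manip.job_done())"
```

```text
the job is handed in; nothing more can be done
None
```

The pin is threaded through the clevis with its head on the upper ear, released and standing upright in the last pictures, and the job was handed in at about 21 s; no verdict came back.

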